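# Find the hidden release notch and unclamp the vial rack

### The arm

A 6-joint arm with a two-finger parallel gripper is mounted at the origin on the work surface. World frame = base frame: x ahead of the robot, y to its left, z up, the work surface at z = 0. Lengths are in m, angles in rad, forces in N, time in s.
With the tool pointing down it reaches from about 0.325 to 0.9 m from the base axis. Payload 6.1 kg.
Tool frame: the origin (TCP) lies midway between the tips of the shut fingers; the grasp point (between the pads) lies 19 mm behind it; z points along the fingers, y is the direction in which the jaws open and shut (so a half turn about z gives the same grasp; the last joint's range is limited). The gripper opens to 85 mm and grips with 20 to 120 N. Pads are 22 mm wide; open, the fingers measure 114 mm over their backs; the gripper's body (76 mm by 85 mm) begins 54 mm behind the grasp point. The pads swing forward as they close: fully open they stand 13 mm farther back than shut.
Start: joints at [0.982, 0.22, 1.526, -0, 1.395, -0.126], TCP at [0.279, 0.559, 0.2] pointing down, gripper open.
Joint ranges: [-2.98, 2.98], [-0.91, 2.08], [0.09, 2.57], [-1.24, 4.39], [0.2, 2.65], [-2.68, 2.68]. Speed limits (rad/s): [2.57, 2.57, 3.01, 3.14, 3.14, 3.14].

### API

Orientations are given as a rotation vector (axis times angle).
In Python, from bench import r gives the robot as it stands. The module is installed in compiled form; this text tells all that it offers.
- The arm moves only by the tool servo_tool, never from a script. Its argument "commands" is a list of rows, each an object of numbers: "wx", "wy", "wz": the turn, a rotation vector about the world's x, y, z in degrees; "tx", "ty", "tz": the shift along the world's x, y, z in cm; "gripper": the opening in per cent of the stroke, from 0 (shut) to 100 (fully open). In form: [{"wx": .., "wy": .., "wz": .., "tx": .., "ty": .., "tz": .., "gripper": ..}, ...]. A call has 1 to 12 rows; each row is the pose to reach, as a shift and turn from the pose measured when the call began; what a row does not reach only later rows make up. A row lasts 1/8 s, in which the tool goes at most 62.5 mm and 10.7 degrees, less where a joint would pass 70% of its speed; a pose out of reach is approached as far as the arm can. A call with a gripper value outside its range is refused whole. The fingers move at their own pace and stop on an object; "force" is the grip in N (left out, the last holds). Time passes only in rows, so rows that repeat a pose let the fingers close. It gives the time, the measured TCP pose, the force and the opening at its end, in the units of the state.
- r.read_state(): the state, without advancing time (a new reading comes with each control period).
- r.capture(name): name is "scene" or "top" or "wrist"; returns a dict with "pixels" (400x640x3 uint8, red, green, blue), "fx", "fy", "cx", "cy" (pixels), "R" (3x3) and "t" (3): a world point X has camera coordinates R X + t. Camera axes: x right, y down, z forward; pixel columns grow to the right and rows downward; lengths in m; the calibration is good to about 2 mm. A picture is of the moment at which its call begins. There is no depth.
- r.close_job(): hands the job in, once; it reports no verdict.
The state is a dict: "clock": time; "joint_positions": joint angles; "dq": joint speeds; "tau": joint torques, N m; "eef_pos": TCP position; "orientation": TCP orientation; "contact_force": force on the tool from outside, world axes, zero at the start; "torque": the same for the moment, N m; "finger_gap": opening from 0.0 (shut) to 1.0 (fully open).
Only numpy, scipy, OpenCV 4.12 (cv2) and the standard library are available. Lean on these libraries where they do the work, as an engineer would, in place of code of your own. Each camera call takes 0.05 s, during which the arm holds its last target.

### The job

Free the green vial rack from its docking station: starting with a fingertip on top of the station's front lip at either end, feel along the lip for the hidden notch, then press the key inside the notch all the way down, which drives the clamp bar back off the rack. Do not push or pull the clamp bar itself, do not lift or shift the rack or the dock's vials, leave everything else where it stands, and finish with the hand clear.

Things in the scene. Friction and masses are not known exactly. Their poses are not given: they have to be found in the camera images.
- dock: Docking station fixed to the bench: grey base plate 270 x 410 x 20 mm (x, y, z), carrying the lip, rack and clamp. Origin: centre of its underside; x points from the front lip to the clamp (away from the robot), y along the lip, z up. A grey end block (28 x 80 mm, top 64 mm above the origin, 4 mm above the lip) closes each end of the lip at 125 mm from the middle. All rigid.
- lip (a point): Middle of the lip's length, on its level top: dock x -118, y 0, z 60 mm. The lip is an aluminium bar 20 mm thick, y -125 to +125 mm. Somewhere in it, its place not reported, is a notch 43 mm long along y, cut through from front to back; its middle lies anywhere in y -58 to +58 mm. Behind the lip (dock x -108 to -74 mm) is a clear trough.
- lip_left (a point): On top of the lip near its left (+y) end, dock y +103 mm: the lip is always solid from 81 mm to its end at 125 mm, a place to begin the sweep.
- lip_right (a point): The same at the right (-y) end, dock y -103 mm.
- release (a joint): Aluminium release key, 19 x 41 mm seen from above, that fills the notch; its flat top lies 6 mm below the top of the lip. Value: how far it has been pressed straight down, in m: 0 at the start, 0.008 at the stop. It resists with about 6 N all the way (friction, no spring) and stays where it is left.
- clamp: Steel clamp bar behind the rack, 160 mm long along y, 48 mm high, with a ledge that overhangs the back rim of the rack. Origin: foot of its front face, 72 mm behind the dock's centre (dock x) when clamped. Linked to the key: it slides back (dock +x) by 2 mm for each mm the key goes down, to x = 88 mm.
- rack: Loose green plastic rack 132 x 132 x 40 mm with yellow-capped vials standing in it (caps up to 54 mm above its underside, i.e. 74 mm above the bench). Origin: centre of its underside, at the centre of the dock on the base plate.
- vial_a: Loose vial with yellow cap, diameter 15 mm, 48 mm high, standing on the dock's base plate at the +y side of the rack. Origin: centre of its underside. Leave it.
- vial_b: The same, at the -y side of the rack. Leave it.
- vial_c: The same, standing on the bench in front of the dock. Leave it.
- pen: Black marker, diameter 12 mm, 130 mm long, lying on the bench in front of the dock. Origin: its underside, mid-length. Leave it.
- bottle: Amber bottle, diameter 64 mm, 130 mm high, on the bench at one side. Origin: centre of its underside. Leave it.
- beaker: Clear beaker, diameter 80 mm, 90 mm high, on the bench at one side. Origin: centre of its underside. Leave it.
- capbox: White open box 130 x 100 x 45 mm with yellow vial caps in it, on the bench at one side. Origin: centre of its underside. Leave it.
- spare_rack: Second green rack of vials, 132 x 132 mm, 54 mm high over the caps, on the bench at one side. Origin: centre of its underside. Leave it.
Mind the look-alikes: they are no part of the job. What is shaped like the rack but orange is not meant.

How it is judged:
On the way, in this order (a step that is already met when the one before it is completed fails the run):
1. a fingertip rests on top of the lip at one of its ends, with the key still up (contact force between the fingers and dock above 0.5 N and (y of the grasp point in the frame of dock above 0.078 m or y of the grasp point in the frame of dock below -0.078 m) and x of the grasp point in the frame of dock below -0.085 m and z of the grasp point in the frame of dock above 0.055 m and value of joint release below 0.001 m), for 0.1 s.
2. a fingertip in the notch presses the key fully down (at least 6.5 of its 8 mm) (value of joint release above 0.0065 m and contact force between the fingers and release above 0.5 N and x of the grasp point in the frame of dock below -0.07 m), for 0.1 s.
At the end, for the whole second after the job is handed in: The key is down by at least 6.5 of its 8 mm, the clamp bar has moved back by at least 12 mm, the rack is at rest within 8 mm of where it was, and the bystanders are within 20 mm of where they stood (value of joint release above 0.0065 m and x of clamp in the frame of dock above 0.084 m and distance of rack from where it was at the start of the episode below 0.008 m and linear speed of rack below 0.02 m/s and distance of each of spare_rack, vial_a, vial_b, vial_c, pen, bottle, beaker, capbox from where it was at the start of the episode below 0.02 m); the robot touches nothing.
It fails at once if the robot pushes or pulls the clamp bar (contact force between any of the fingers, the arm and clamp above 1 N).
It fails at once if the rack is lifted or shifted (distance of rack from where it was at the start of the episode above 0.01 m or z of rack in the frame of dock above 0.026 m).
It fails at once if a bystander is moved, lifted or knocked over (distance of any of spare_rack, vial_a, vial_b, vial_c, pen, bottle, beaker, capbox from where it was at the start of the episode above 0.02 m or angle between any of spare_rack, vial_a, vial_b, vial_c, bottle, beaker, capbox's own z axis and vertical above 0.5 rad).
It also fails if it takes over 51 s, if anything falls off the work surface, if the arm or the gripper's body presses on something with over 40 N, if the wrist force passes 120 N, or if a joint passes its speed limit or range.

## Working session

There is one attempt and no reset: what is moved stays moved. The work goes in short steps, Python scripts to look and compute and a tool call to move; the robot and the scene stay as the last step left them, time stands still between calls to the robot, and variables do not carry over. Pictures are saved under pics/ and viewed, and the job is handed in when it is done.

Besides the shell and the picture viewer there is one more tool, called after ">>>" as name(argument=value, ...) on one line, values as JSON. servo_tool: Moves the arm, as the interface text tells. Its arguments: {"type":"object","properties":{"commands":{"type":"array","items":{"type":"object","properties":{"wx":{"type":"number"},"wy":{"type":"number"},"wz":{"type":"number"},"tx":{"type":"number"},"ty":{"type":"number"},"tz":{"type":"number"},"gripper":{"type":"number"}}}},"force":{"type":"number"}},"required":["commands"]}

```bash
mkdir -p pics
python3 - <<'E'
from bench import r
import cv2
s=r.read_state(); print(s)
for n in("scene","top","wrist"):
    c=r.capture(n); cv2.imwrite(f"pics/{n}0.png",c["pixels"][:,:,::-1]); print(n,[c[k] for k in("fx","fy","cx","cy")],c["R"],c["t"])
E
```

```text
{'clock': 0.0, 'joint_positions': array([ 9.81891930e-01,  2.21237211e-01,  1.52764051e+00, -7.02282496e-06,
        1.39469587e+00, -1.26086777e-01]), 'dq': array([-0.00031053,  0.00060032, -0.0013379 ,  0.00096644,  0.00020031,
       -0.00192627]), 'tau': array([-1.37703493e-03, -4.96899390e+01, -3.89401281e+01, -2.94084366e-04,
        1.13691401e-02, -2.22031993e-08]), 'eef_pos': array([0.27866193, 0.55867954, 0.19877688]), 'orientation': array([-7.20361458e-01, -3.05718187e+00,  2.91807946e-03]), 'contact_force': array([ 0.20666664, -0.39355455, -0.11138404]), 'torque': array([-0.0724355 ,  0.04726342, -0.01562293]), 'finger_gap': 1.0024020354752694}
scene [470.0558929548148, 470.0558929548148, 323.75450233918343, 198.4928105508795] [[ 0.30278048  0.95304533 -0.00534542]
 [ 0.57937603 -0.18851407 -0.79296019]
 [-0.75673469  0.23699585 -0.60925   ]] [-0.13028489 -0.23562997  1.55300545]
top [383.25870213762846, 383.25870213762846, 323.88918270923983, 195.29528667416392] [[ 0.00939001 -0.99978893  0.01827336]
 [-0.98552584 -0.01234627 -0.16907508]
 [ 0.16926501 -0.01642125 -0.98543376]] [-0.02191095  0.48728073  1.07912538]
wrist [301.5383980258272, 301.5383980258272, 320.1321413348236, 199.42191202995076] [[ 4.46105536e-01  8.94980189e-01 -5.58816691e-04]
 [ 8.51031382e-01 -4.24005697e-01  3.09781788e-01]
 [ 2.77011622e-01 -1.38670941e-01 -9.50807515e-01]] [-0.62505502 -0.03917039  0.38014573]
```

View pics/scene0.png

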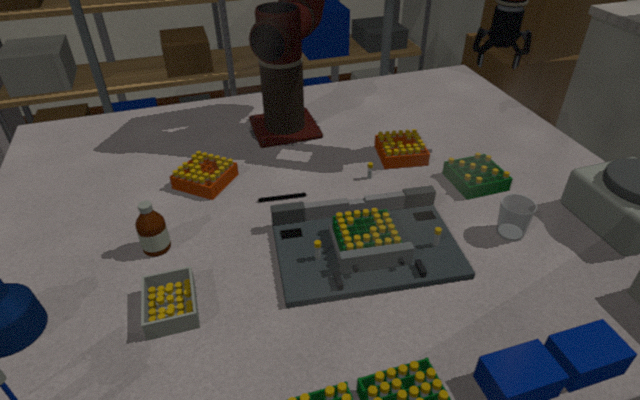

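View pics/top0.png

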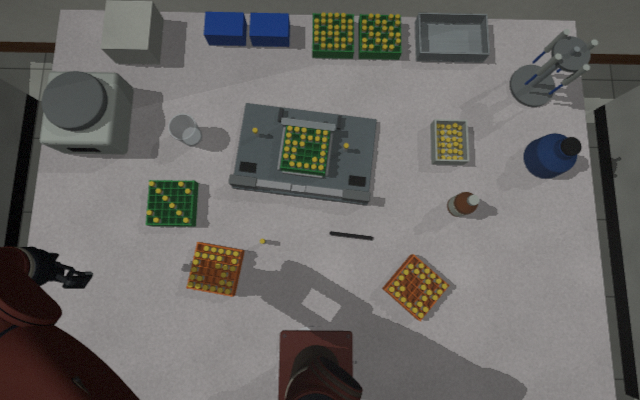

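View pics/wrist0.png

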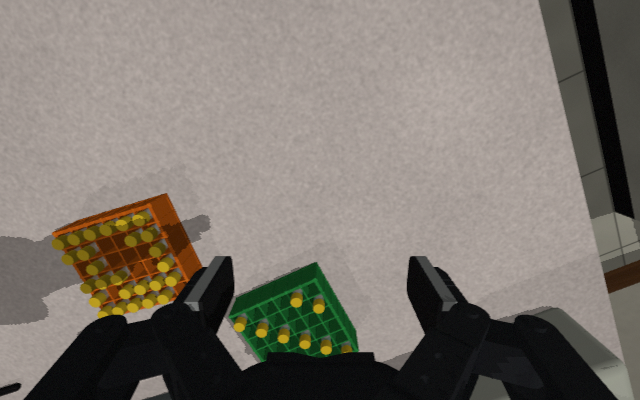

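Run:
```python
import cv2
i=cv2.imread("pics/top0.png")[90:215,220:390]; cv2.imwrite("pics/topc.png",cv2.resize(i,None,fx=4.7,fy=4.7,interpolation=cv2.INTER_CUBIC))
i=cv2.imread("pics/scene0.png")[170:310,260:480]; cv2.imwrite("pics/scenec.png",cv2.resize(i,None,fx=3.6,fy=3.6,interpolation=cv2.INTER_CUBIC))
```

```text
(no output)
```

View pics/topc.png

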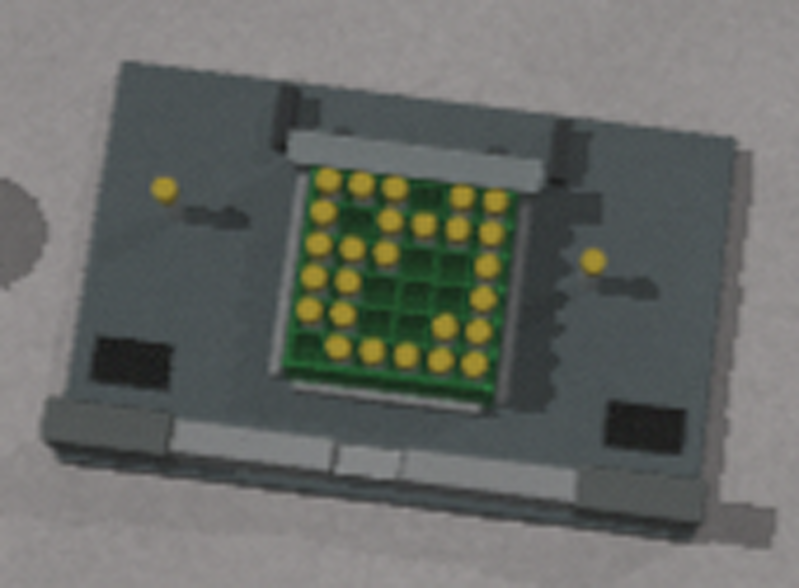

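View pics/scenec.png

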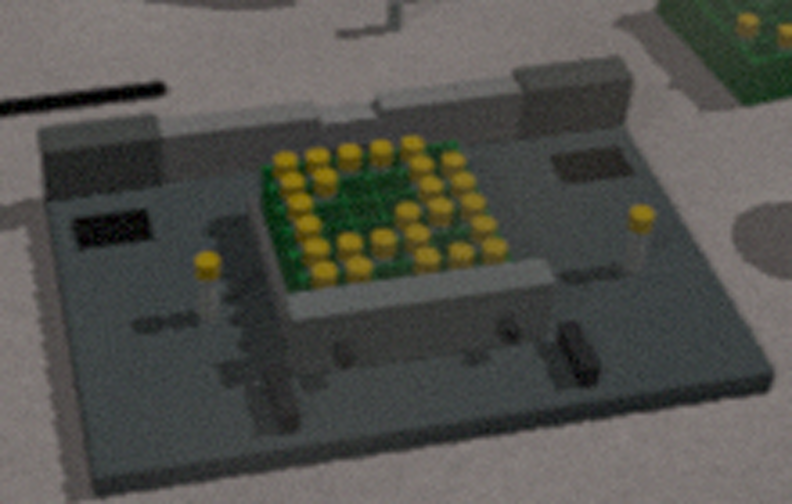

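```bash
cat > h.py <<'E'
import numpy as np
from bench import r
import cv2
def ray(c,u,v,z):
    d=c["R"].T@np.array([(u-c["cx"])/c["fx"],(v-c["cy"])/c["fy"],1]); o=-c["R"].T@c["t"]
    return (o+d*(z-o[2])/d[2])
def proj(c,X):
    p=c["R"]@X+c["t"]; return np.array([c["fx"]*p[0]/p[2]+c["cx"],c["fy"]*p[1]/p[2]+c["cy"]])
E
python3 - <<'E'
from h import *
from scipy.optimize import least_squares
ct=r.capture("top"); cs=r.capture("scene")
T=[((122,62),(135,205,20)),((736,137),(135,-205,20)),((172,421),(-108,125,60)),((170,455),(-128,125,60)),((579,468),(-108,-125,60)),((577,501),(-128,-125,60))]
S=[((95,490),(135,205,0)),((772,385),(135,-205,0)),((772,370),(135,-205,20)),((92,473),(135,205,20)),((163,137),(-108,125,60)),((520,93),(-108,-125,60))]
O=[]
for (u,v),X in T: O.append((ct,(u+.5)/4.7+220-.5,(v+.5)/4.7+90-.5,X))
for (u,v),X in S: O.append((cs,(u+.5)/3.6+260-.5,(v+.5)/3.6+170-.5,X))
def f(p,O=O):
    c,s=np.cos(p[2]),np.sin(p[2]);e=[]
    for cam,u,v,X in O:
        X=np.array(X)/1000; W=np.array([p[0]+c*X[0]-s*X[1],p[1]+s*X[0]+c*X[1],X[2]])
        e+=list(proj(cam,W)-[u,v])
    return np.array(e)
for OO in(O,O[:6],O[6:]):
    q=least_squares(f,[.6,0,0],args=(OO,)); print(q.x,np.degrees(q.x[2])); print(q.fun.round(1))
p=least_squares(f,[.6,0,0]).x
R=np.array([[np.cos(p[2]),-np.sin(p[2])],[np.sin(p[2]),np.cos(p[2])]])
for u,v in((333,460),(403,468),(331,445)):
    w=ray(ct,(u+.5)/4.7+219.5,(v+.5)/4.7+89.5,.06); print(R.T@(w[:2]-p[:2]))
for y in(.103,-.103,0): print(y,p[:2]+R@[-.118,y])
# objects
for n,(u,v),z in(("pen",(351,236),.01),("vc",(263,241),.048)): print(n,ray(ct,u,v,z))
print("joint",r.read_state()["clock"])
E
```

```text
[0.59797685 0.04870398 1.35354777] 77.55257484883236
[  -4.   113.  -100.4  -30.1   72.3   27.1   79.6   21.4    4.4  -64.
   11.4  -69.6  115.8 -118.5  -27.8   28.7  -26.2   26.4  117.3 -119.7
   10.   -15.4  -80.    69.1]
[ 0.62263472  0.04156706 -0.11007896] -6.307060086434187
[-0.6 -0.1  0.1 -0.2  0.7  0.   0.1 -0.4  0.   0.5 -0.3  0.2]
[0.68493091 0.02093535 2.71837551] 155.75144381415754
[  1.  -82.3 -18.4 -40.9 -17.  -43.1   1.4 -83.7  -1.3  75.1  27.8  98.1]
[0.01101124 0.09663004]
[-0.03190324  0.09170331]
[0.01444639 0.08780467]
0.103 [ 0.4719638  -0.04432134]
-0.103 [ 0.6731216  -0.08872334]
0 [ 0.5725427  -0.06652234]
pen [ 0.37176766 -0.09846151  0.01      ]
vc [0.35249055 0.15531097 0.048     ]
joint 0.25
```

Run:
```python
from h import *
from scipy.optimize import least_squares
ct=r.capture("top"); cs=r.capture("scene")
T=[((122,62),(135,205,20)),((736,137),(135,-205,20)),((172,421),(-108,125,60)),((170,455),(-128,125,60)),((579,468),(-108,-125,60)),((577,501),(-128,-125,60))]
S=[((95,490),(135,-205,0)),((772,385),(135,205,0)),((772,370),(135,205,20)),((92,473),(135,-205,20)),((163,137),(-108,-125,60)),((520,93),(-108,125,60))]
O=[]
for (u,v),X in T: O.append((ct,(u+.5)/4.7+220-.5,(v+.5)/4.7+90-.5,X))
for (u,v),X in S: O.append((cs,(u+.5)/3.6+260-.5,(v+.5)/3.6+170-.5,X))
def f(p,O=O):
    c,s=np.cos(p[2]),np.sin(p[2]);e=[]
    for cam,u,v,X in O:
        X=np.array(X)/1000; W=np.array([p[0]+c*X[0]-s*X[1],p[1]+s*X[0]+c*X[1],X[2]])
        e+=list(proj(cam,W)-[u,v])
    return np.array(e)
for OO in(O,O[:6],O[6:]):
    q=least_squares(f,[.6,0,0],args=(OO,)); print(q.x,np.degrees(q.x[2])); print(q.fun.round(1))
p=least_squares(f,[.6,0,0]).x
R=np.array([[np.cos(p[2]),-np.sin(p[2])],[np.sin(p[2]),np.cos(p[2])]])
for u,v in((333,460),(403,468),(331,445)):
    w=ray(ct,(u+.5)/4.7+219.5,(v+.5)/4.7+89.5,.06); print(R.T@(w[:2]-p[:2]))
for y in(.103,-.103,0,.01): print(y,p[:2]+R@[-.118,y])
print("pos",r.read_state())
np.save("p.npy",p)
from scipy.spatial.transform import Rotation as Q
print(Q.from_rotvec(r.read_state()["orientation"]).as_matrix())
```

```text
[ 0.62158883  0.04154338 -0.11312966] -6.48185192897861
[-0.5  0.   0.2  0.3  0.6  0.2 -0.1 -0.2 -0.1  0.9 -0.4  0.7 -0.4  2.
 -0.4  1.4  1.4 -0.8 -0.1  0.2 -0.6 -0.9  0.4 -1.3]
[ 0.62263472  0.04156706 -0.11007896] -6.307060086434187
[-0.6 -0.1  0.1 -0.2  0.7  0.   0.1 -0.4  0.   0.5 -0.3  0.2]
[ 0.62069028  0.04187187 -0.11504011] -6.591312773545738
[-0.5  1.5 -0.5  1.3  1.2 -1.  -0.2 -0.3 -0.5 -1.2  0.5 -1.5]
[-0.11923172  0.02544376]
[-0.11879182 -0.01775036]
[-0.11009713  0.02794307]
0.103 [0.51597064 0.15720581]
-0.103 [ 0.49271561 -0.04747737]
0 [0.50434313 0.05486422]
0.01 [0.50547201 0.0648003 ]
pos {'clock': 0.35, 'joint_positions': array([ 9.81887521e-01,  2.20619384e-01,  1.52674294e+00, -2.01672528e-05,
        1.39468274e+00, -1.26071871e-01]), 'dq': array([ 2.55510478e-04, -1.42683777e-03, -2.82948459e-03,  4.85033311e-04,
       -2.86498017e-03,  2.22591336e-05]), 'tau': array([-1.19236556e-04, -4.96131170e+01, -3.89025629e+01, -3.56548753e-04,
        5.15739026e-03, -1.43070793e-05]), 'eef_pos': array([0.27896539, 0.55912042, 0.19963489]), 'orientation': array([-7.20513221e-01, -3.05770941e+00,  6.76597493e-04]), 'contact_force': array([0.0634177 , 0.66576584, 0.60984496]), 'torque': array([-0.02759789, -0.0223998 , -0.05049014]), 'finger_gap': 0.9952567041003595}
[[-8.94791016e-01  4.46485142e-01 -2.34781808e-04]
 [ 4.46485202e-01  8.94790933e-01 -3.87228268e-04]
 [ 3.71889646e-05 -4.51314978e-04 -9.99999897e-01]]
```

>>> servo_tool(commands=[{"tx": 2.4, "ty": -4.1, "wz": -7, "gripper": 0}, {"tx": 4.7, "ty": -8.2, "wz": -14, "gripper": 0}, {"tx": 7.1, "ty": -12.3, "wz": -21, "gripper": 0}, {"tx": 9.4, "ty": -16.4, "wz": -28, "gripper": 0}, {"tx": 11.8, "ty": -20.5, "wz": -35, "gripper": 0}, {"tx": 14.2, "ty": -24.6, "wz": -42, "gripper": 0}, {"tx": 16.5, "ty": -28.7, "wz": -49, "gripper": 0}, {"tx": 18.9, "ty": -32.8, "wz": -56, "gripper": 0}, {"tx": 21.2, "ty": -36.9, "wz": -63, "gripper": 0}, {"tx": 23.6, "ty": -41, "wz": -70, "gripper": 0}, {"tx": 23.6, "ty": -41, "tz": -4, "wz": -70, "gripper": 0}, {"tx": 23.6, "ty": -41, "tz": -8, "wz": -70, "gripper": 0}])

```text
schema error: expected keys wx, wy, wz, tx, ty, tz, gripper
```

```bash
cat >> h.py <<'E'
def st():
    p=np.load("p.npy"); s=r.read_state(); c,n=np.cos(p[2]),np.sin(p[2]); d=s["eef_pos"][:2]-p[:2]
    print("t",s["clock"],"tcp",s["eef_pos"].round(4),"dock",round(c*d[0]+n*d[1],4),round(-n*d[0]+c*d[1],4),"F",s["contact_force"].round(2),"gap",round(s["finger_gap"],3),"rv",s["orientation"].round(3))
E
python3 - <<'E'
from h import *
st()
for n in("scene","top","wrist"):
    c=r.capture(n); cv2.imwrite(f"pics/{n}1.png",c["pixels"][:,:,::-1])
i=cv2.imread("pics/scene1.png")[120:310,240:500]; cv2.imwrite("pics/scene1c.png",cv2.resize(i,None,fx=3,fy=3,interpolation=cv2.INTER_CUBIC))
E
```

```text
t 0.35 tcp [0.279  0.5591 0.1996] dock -0.3989 0.4756 F [0.06 0.67 0.61] gap 0.995 rv [-7.210e-01 -3.058e+00  1.000e-03]
```

View pics/scene1c.png

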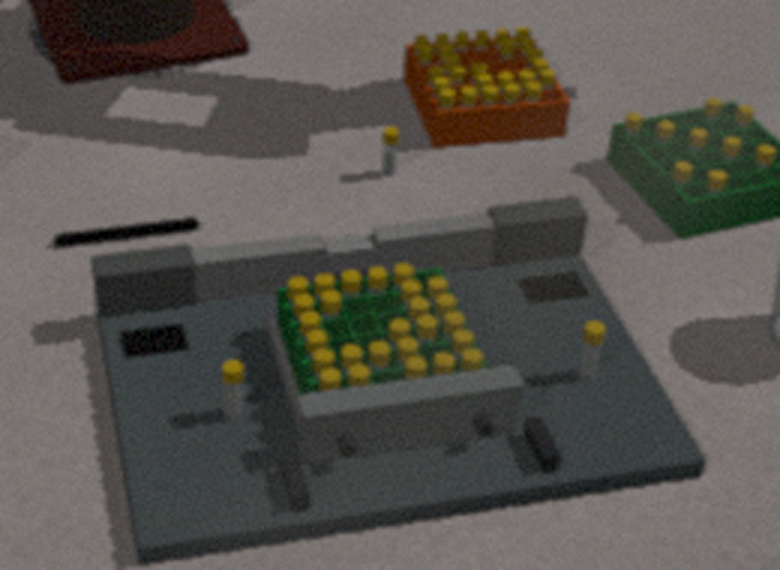

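View pics/wrist1.png

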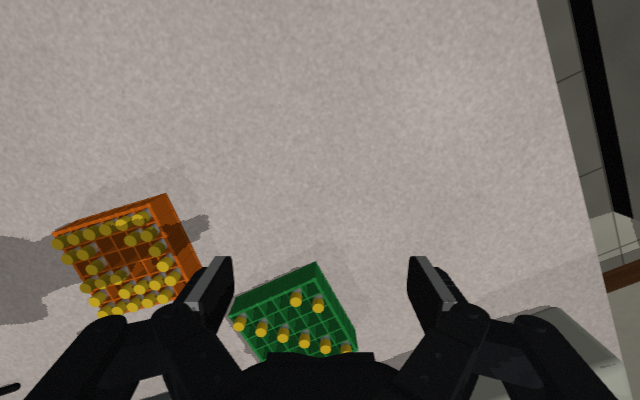

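The call was refused because every row needs all seven keys; nothing has moved. The scene picture still shows the notch as a step at about (350,240) in the crop.

>>> servo_tool(commands=[{"wx": 0, "wy": 0, "wz": -7, "tx": 2.4, "ty": -4.1, "tz": 0, "gripper": 0}, {"wx": 0, "wy": 0, "wz": -14, "tx": 4.7, "ty": -8.2, "tz": 0, "gripper": 0}, {"wx": 0, "wy": 0, "wz": -21, "tx": 7.1, "ty": -12.3, "tz": 0, "gripper": 0}, {"wx": 0, "wy": 0, "wz": -28, "tx": 9.4, "ty": -16.4, "tz": 0, "gripper": 0}, {"wx": 0, "wy": 0, "wz": -35, "tx": 11.8, "ty": -20.5, "tz": 0, "gripper": 0}, {"wx": 0, "wy": 0, "wz": -42, "tx": 14.2, "ty": -24.6, "tz": 0, "gripper": 0}, {"wx": 0, "wy": 0, "wz": -49, "tx": 16.5, "ty": -28.7, "tz": 0, "gripper": 0}, {"wx": 0, "wy": 0, "wz": -56, "tx": 18.9, "ty": -32.8, "tz": 0, "gripper": 0}, {"wx": 0, "wy": 0, "wz": -63, "tx": 21.2, "ty": -36.9, "tz": 0, "gripper": 0}, {"wx": 0, "wy": 0, "wz": -70, "tx": 23.6, "ty": -41, "tz": 0, "gripper": 0}, {"wx": 0, "wy": 0, "wz": -70, "tx": 23.6, "ty": -41, "tz": -4, "gripper": 0}, {"wx": 0, "wy": 0, "wz": -70, "tx": 23.6, "ty": -41, "tz": -8, "gripper": 0}])

```text
clock: 2.0
eef_pos: [0.5161, 0.1484, 0.1197]
orientation: [2.345, 2.089, 0.003]
contact_force: [0.8, 0.6, -0.5]
finger_gap: 0.0
```

Run:
```python
from h import *
st()
for n in("scene","wrist"):
    c=r.capture(n); cv2.imwrite(f"pics/{n}2.png",c["pixels"][:,:,::-1])
i=cv2.imread("pics/scene2.png")[100:310,240:500]; cv2.imwrite("pics/scene2c.png",cv2.resize(i,None,fx=2.8,fy=2.8,interpolation=cv2.INTER_CUBIC))
st()
```

```text
t 2.0 tcp [0.5161 0.1484 0.1197] dock -0.1169 0.0943 F [ 0.85  0.58 -0.45] gap 0.0 rv [2.345 2.089 0.003]
t 2.1 tcp [0.5112 0.1484 0.1151] dock -0.1217 0.0937 F [-1.13  0.33 -0.07] gap -0.0 rv [-2.341 -2.087  0.012]
```

View pics/scene2c.png

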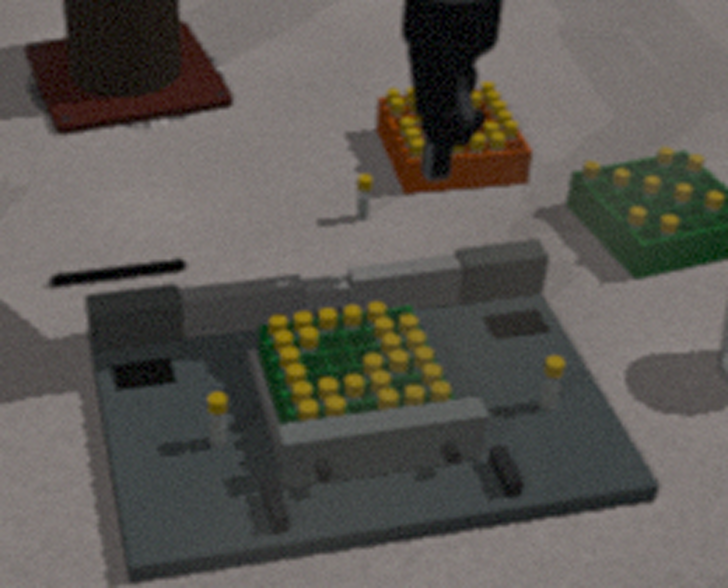

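View pics/wrist2.png

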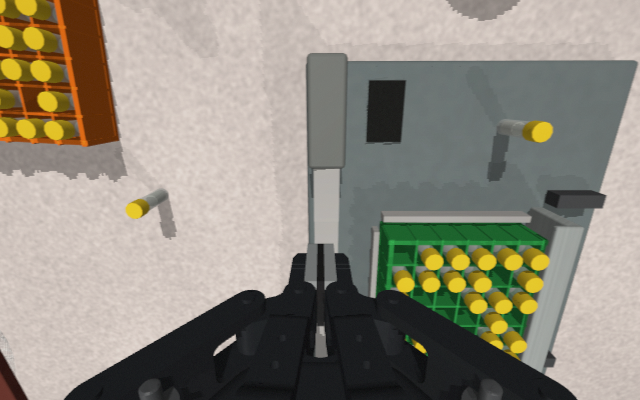

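Run:
```python
from h import *
c=r.capture("wrist");st();p=np.load("p.npy");cc,n=np.cos(p[2]),np.sin(p[2])
cv2.imwrite("pics/w3.png",cv2.resize(c["pixels"][30:260,250:400,::-1],None,fx=2.6,fy=2.6))
for u,v,z in((313,200,.06),(340,200,.06),(313,170,.06),(341,168,.06),(308,60,.064),(347,60,.064)):
    d=ray(c,u,v,z)[:2]-p[:2];print(u,v,(cc*d[0]+n*d[1]).round(4),(-n*d[0]+cc*d[1]).round(4))
```

```text
t 2.15 tcp [0.513  0.1488 0.1179] dock -0.12 0.0943 F [-0.23  0.49  0.14] gap 0.006 rv [-2.342 -2.089  0.007]
313 200 -0.1287 0.099
340 200 -0.1071 0.099
313 170 -0.1285 0.1235
341 168 -0.1068 0.1251
308 60 -0.1312 0.201
347 60 -0.1045 0.2009
```

View pics/w3.png

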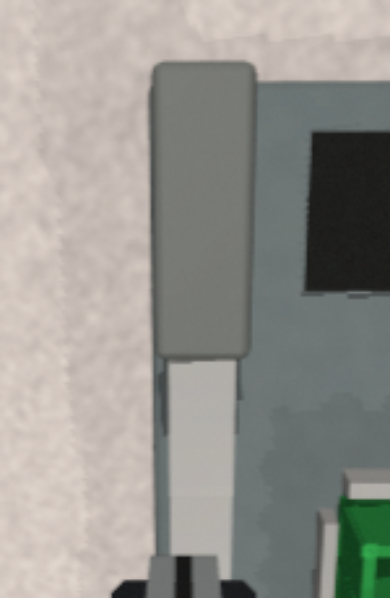

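>>> servo_tool(commands=[{"wx": 0, "wy": 0, "wz": 0, "tx": 0, "ty": 0, "tz": -1.5, "gripper": 0}, {"wx": 0, "wy": 0, "wz": 0, "tx": 0, "ty": 0, "tz": -3, "gripper": 0}, {"wx": 0, "wy": 0, "wz": 0, "tx": 0, "ty": 0, "tz": -4, "gripper": 0}, {"wx": 0, "wy": 0, "wz": 0, "tx": 0, "ty": 0, "tz": -4.5, "gripper": 0}, {"wx": 0, "wy": 0, "wz": 0, "tx": 0, "ty": 0, "tz": -4.5, "gripper": 0}, {"wx": 0, "wy": 0, "wz": 0, "tx": 0, "ty": 0, "tz": -4.5, "gripper": 0}])

```text
clock: 2.9
eef_pos: [0.5134, 0.1489, 0.0734]
orientation: [-2.342, -2.09, 0.006]
contact_force: [0.3, 0.9, 0.5]
finger_gap: -0.004
```

The wrist picture shows the lip edges at columns 313 and 340, which puts dock x at -0.129 and -0.107, so the pose fit is confirmed. Next I touch down gently.

>>> servo_tool(commands=[{"wx": 0, "wy": 0, "wz": 0, "tx": 0.1, "ty": 0, "tz": -0.5, "gripper": 0}, {"wx": 0, "wy": 0, "wz": 0, "tx": 0.1, "ty": 0, "tz": -0.9, "gripper": 0}, {"wx": 0, "wy": 0, "wz": 0, "tx": 0.1, "ty": 0, "tz": -1.2, "gripper": 0}, {"wx": 0, "wy": 0, "wz": 0, "tx": 0.1, "ty": 0, "tz": -1.4, "gripper": 0}, {"wx": 0, "wy": 0, "wz": 0, "tx": 0.1, "ty": 0, "tz": -1.5, "gripper": 0}, {"wx": 0, "wy": 0, "wz": 0, "tx": 0.1, "ty": 0, "tz": -1.5, "gripper": 0}])

```text
clock: 3.65
eef_pos: [0.5145, 0.1489, 0.0584]
orientation: [-2.342, -2.09, 0.006]
contact_force: [0.4, 0.2, -0.1]
finger_gap: -0.002
```

>>> servo_tool(commands=[{"wx": 0, "wy": 0, "wz": 0, "tx": 0, "ty": 0, "tz": -0.1, "gripper": 0}, {"wx": 0, "wy": 0, "wz": 0, "tx": 0, "ty": 0, "tz": -0.2, "gripper": 0}, {"wx": 0, "wy": 0, "wz": 0, "tx": 0, "ty": 0, "tz": -0.2, "gripper": 0}])

```text
clock: 4.03
eef_pos: [0.5144, 0.1489, 0.0563]
orientation: [-2.342, -2.09, 0.006]
contact_force: [1.1, 0.0, -0.3]
finger_gap: -0.0
```

Run:
```python
from h import *
st()
for n in("scene","wrist"):
    c=r.capture(n); cv2.imwrite(f"pics/{n}4.png",c["pixels"][:,:,::-1])
i=cv2.imread("pics/scene4.png")[100:310,240:500]; cv2.imwrite("pics/scene4c.png",cv2.resize(i,None,fx=2.8,fy=2.8,interpolation=cv2.INTER_CUBIC))
st()
```

```text
t 4.025 tcp [0.5144 0.1489 0.0563] dock -0.1187 0.0945 F [ 1.06  0.03 -0.26] gap -0.0 rv [-2.342 -2.09   0.006]
t 4.125 tcp [0.5144 0.1489 0.0563] dock -0.1186 0.0946 F [-0.08 -0.38 -0.31] gap -0.0 rv [-2.342 -2.09   0.006]
```

View pics/scene4c.png

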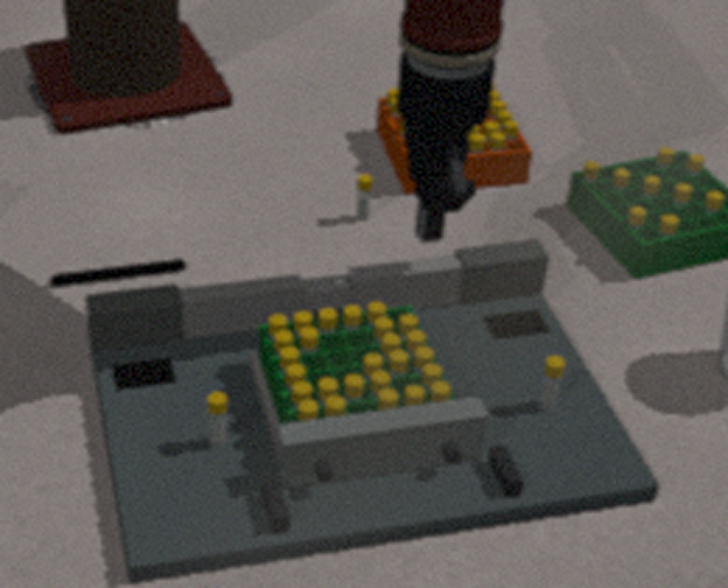

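View pics/wrist4.png

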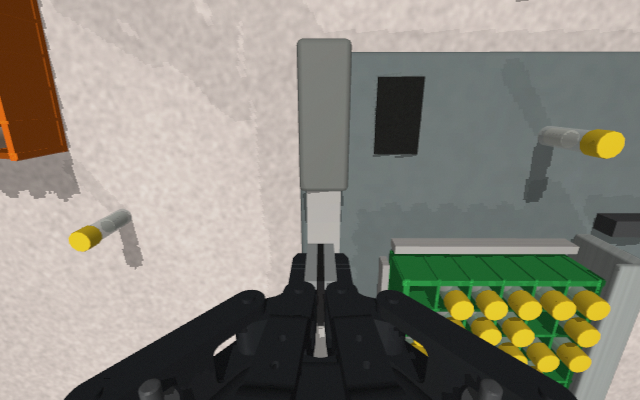

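Run:
```python
from h import *
c=r.capture("scene");st();e=r.read_state()["eef_pos"]
for z in(.0563,.06,.07,.08,.09): print(z,(proj(c,np.array([e[0],e[1],z]))-[239.5,99.5])*2.8)
w=r.capture("wrist")
for z in(.0563,.06,.07,.08,.09): print(z,proj(w,np.array([e[0],e[1],z])))
print(c["R"],c["t"])
```

```text
t 4.175 tcp [0.5144 0.1489 0.0563] dock -0.1186 0.0946 F [ 0.69 -0.01 -0.1 ] gap 0.001 rv [-2.342 -2.09   0.006]
0.0563 [424.70446047 265.55032761]
0.06 [425.04817346 262.20586977]
0.07 [425.98383278 253.10154928]
0.08 [426.92940376 243.90078458]
0.09 [427.88504473 234.60203503]
0.0563 [321.31486211 235.29762289]
0.06 [321.30821955 237.82177199]
0.07 [321.28895143 245.14358637]
0.08 [321.26750615 253.2927146 ]
0.09 [321.24349261 262.41777407]
[[ 0.30278048  0.95304533 -0.00534542]
 [ 0.57937603 -0.18851407 -0.79296019]
 [-0.75673469  0.23699585 -0.60925   ]] [-0.13028489 -0.23562997  1.55300545]
```

Run:
```python
from h import *
i=cv2.imread("pics/scene4.png")[110:230,350:450].astype(float); i=(255*(i/255)**.5).clip(0,255).astype(np.uint8);a=cv2.resize(i,None,fx=5,fy=5,interpolation=cv2.INTER_CUBIC)
cv2.imwrite("pics/s4z.png",a[:590])
i=cv2.imread("pics/wrist4.png")[200:400,220:420].astype(float); i=(255*(i/255)**.5).clip(0,255).astype(np.uint8);cv2.imwrite("pics/w4z.png",cv2.resize(i,None,fx=2.9,fy=2.9,interpolation=cv2.INTER_CUBIC))
```

```text
(no output)
```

View pics/s4z.png

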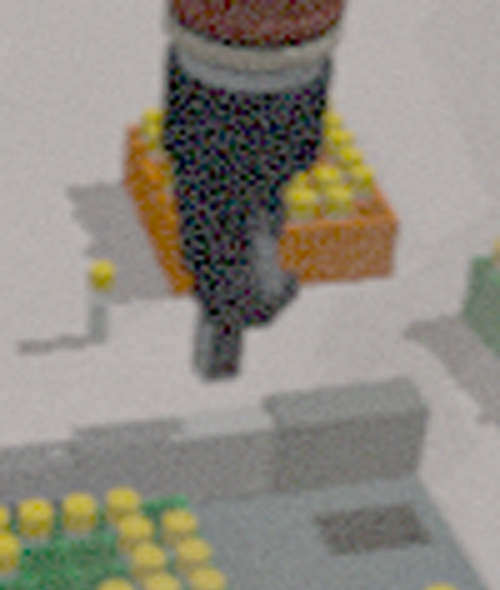

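View pics/w4z.png

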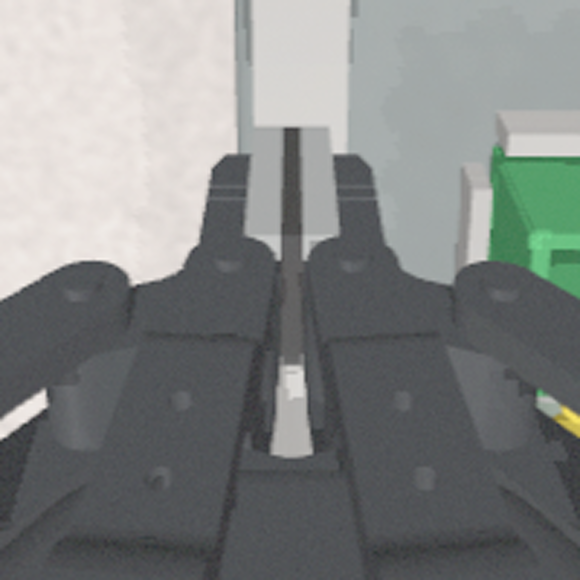

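Run:
```python
from h import *
c=r.capture("top");e=r.read_state()["eef_pos"]
i=c["pixels"][90:230,210:400,::-1].astype(float); i=(255*(i/255)**.5).clip(0,255).astype(np.uint8);a=cv2.resize(i,None,fx=4,fy=4,interpolation=cv2.INTER_CUBIC)
cv2.imwrite("pics/t5z.png",a)
for z in(.0563,.08): print((proj(c,np.array([e[0],e[1],z]))-[209.5,89.5])*4)
```

```text
[229.39860864 380.21492282]
[225.09906872 373.62784077]
```

View pics/t5z.png

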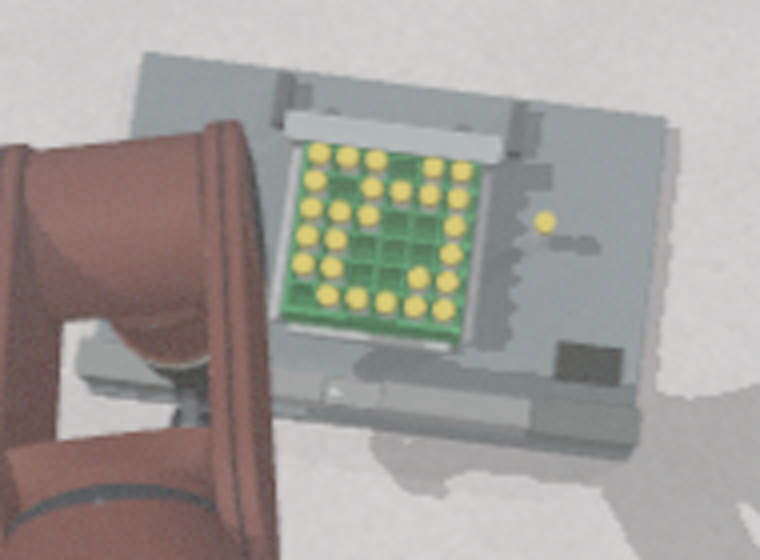

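Run:
```python
from h import *
w=r.capture("wrist");e=r.read_state()["eef_pos"]
print("cam",-w["R"].T@w["t"],e)
p=np.load("p.npy");dy=np.array([-np.sin(p[2]),np.cos(p[2]),0])
for z in(0,.01,.02,.03):
  for o in(-.011,.011): print(z,o,proj(w,e+dy*o+[0,0,z]))
c=r.capture("scene")
dx=np.array([np.cos(p[2]),np.sin(p[2]),0])
for z in(0,.01,.02,.03): print(z,[(proj(c,e+dy*o+[0,0,z]+dx*q)-[349.5,109.5])*5 for o in(-.011,.011) for q in(.005,.015)])
```

```text
cam [0.52369225 0.22917717 0.23061091] [0.51447167 0.14888454 0.0564032 ]
0 -0.011 [321.34245963 250.9637426 ]
0 0.011 [321.37172991 219.17271801]
0.01 -0.011 [321.32620106 258.69047418]
0.01 0.011 [321.35641156 225.49653588]
0.02 -0.011 [321.30817724 267.25612245]
0.02 0.011 [321.33936252 232.53483031]
0.03 -0.011 [321.28808419 276.80515605]
0.03 0.011 [321.32027192 240.41593532]
0 [array([190.14071408, 432.74890555]), array([196.24259013, 444.85281471]), array([232.87941267, 427.36086853]), array([239.25207316, 439.39383289])]
0.01 [array([191.71670402, 416.52023491]), array([197.86175837, 428.57819367]), array([234.67609691, 411.15014119]), array([241.0947443 , 423.13703254])]
0.02 [array([193.30943804, 400.11914303]), array([199.49824702, 412.12948124]), array([236.4918152 , 394.76767759]), array([242.95706974, 406.70683396])]
0.03 [array([194.91918441, 383.54286743]), array([201.15233551, 395.503869  ]), array([238.32687162, 378.21073414]), array([244.83936561, 390.10044802])]
```

Both cameras show the fingertip about 3 cm above the lip, although the reported TCP is already below the lip top. I'll creep down in small steps and let the contact force decide.

>>> servo_tool(commands=[{"wx": 0, "wy": 0, "wz": 0, "tx": 0, "ty": 0, "tz": -0.1, "gripper": 0}, {"wx": 0, "wy": 0, "wz": 0, "tx": 0, "ty": 0, "tz": -0.2, "gripper": 0}, {"wx": 0, "wy": 0, "wz": 0, "tx": 0, "ty": 0, "tz": -0.3, "gripper": 0}, {"wx": 0, "wy": 0, "wz": 0, "tx": 0, "ty": 0, "tz": -0.4, "gripper": 0}])

```text
clock: 4.88
eef_pos: [0.5144, 0.1489, 0.0523]
orientation: [-2.342, -2.09, 0.006]
contact_force: [0.1, 0.3, -0.2]
finger_gap: -0.001
```

Run:
```python
from h import *
st()
c=r.capture("scene")
i=c["pixels"][110:230,350:450,::-1].astype(float); i=(255*(i/255)**.5).clip(0,255).astype(np.uint8);a=cv2.resize(i,None,fx=5,fy=5,interpolation=cv2.INTER_CUBIC)
cv2.imwrite("pics/s6z.png",a[:590])
```

```text
t 4.875 tcp [0.5144 0.1489 0.0523] dock -0.1186 0.0946 F [ 0.09  0.32 -0.19] gap -0.001 rv [-2.342 -2.09   0.006]
```

View pics/s6z.png

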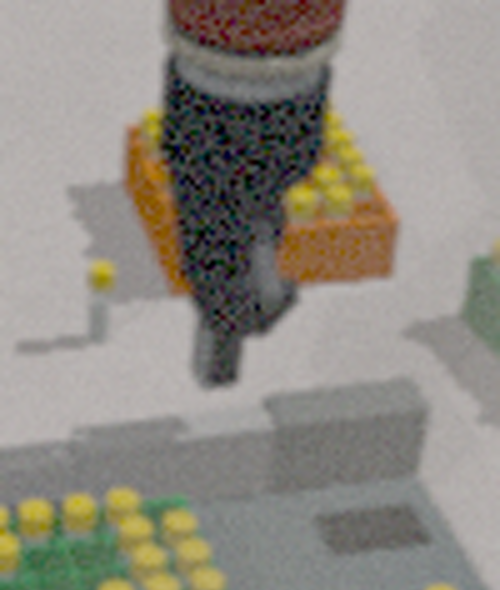

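The tip moved only a few pixels, to about (217,385), still well above the lip, and there is no force. I'll continue down.

>>> servo_tool(commands=[{"wx": 0, "wy": 0, "wz": 0, "tx": 0, "ty": 0, "tz": -0.3, "gripper": 0}, {"wx": 0, "wy": 0, "wz": 0, "tx": 0, "ty": 0, "tz": -0.6, "gripper": 0}, {"wx": 0, "wy": 0, "wz": 0, "tx": 0, "ty": 0, "tz": -0.9, "gripper": 0}, {"wx": 0, "wy": 0, "wz": 0, "tx": 0, "ty": 0, "tz": -1.0, "gripper": 0}, {"wx": 0, "wy": 0, "wz": 0, "tx": 0, "ty": 0, "tz": -1.0, "gripper": 0}])

```text
clock: 5.55
eef_pos: [0.5142, 0.1488, 0.042]
orientation: [-2.342, -2.089, 0.006]
contact_force: [0.6, 0.2, -0.3]
finger_gap: -0.004
```

Run:
```python
from h import *
st()
c=r.capture("scene")
i=c["pixels"][110:230,350:450,::-1].astype(float); i=(255*(i/255)**.5).clip(0,255).astype(np.uint8);a=cv2.resize(i,None,fx=5,fy=5,interpolation=cv2.INTER_CUBIC)
cv2.imwrite("pics/s7z.png",a[:590])
```

```text
t 5.55 tcp [0.5142 0.1488 0.042 ] dock -0.1188 0.0945 F [ 0.61  0.16 -0.29] gap -0.004 rv [-2.342 -2.089  0.006]
```

View pics/s7z.png

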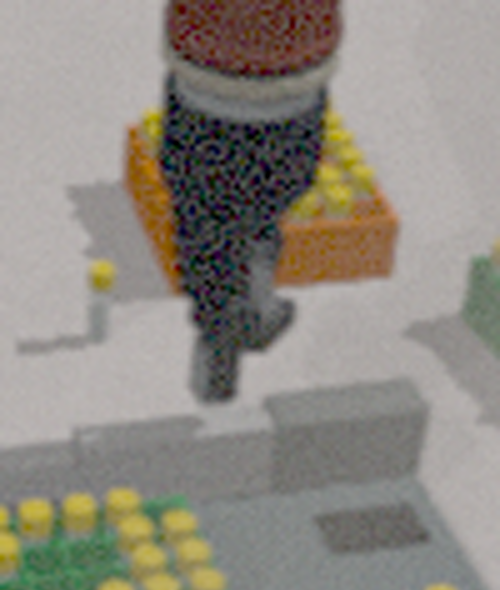

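>>> servo_tool(commands=[{"wx": 0, "wy": 0, "wz": 0, "tx": 0.05, "ty": 0, "tz": -0.3, "gripper": 0}, {"wx": 0, "wy": 0, "wz": 0, "tx": 0.05, "ty": 0, "tz": -0.5, "gripper": 0}, {"wx": 0, "wy": 0, "wz": 0, "tx": 0.05, "ty": 0, "tz": -0.7, "gripper": 0}, {"wx": 0, "wy": 0, "wz": 0, "tx": 0.05, "ty": 0, "tz": -0.8, "gripper": 0}, {"wx": 0, "wy": 0, "wz": 0, "tx": 0.05, "ty": 0, "tz": -0.8, "gripper": 0}])

```text
clock: 6.22
eef_pos: [0.5147, 0.1489, 0.034]
orientation: [-2.342, -2.089, 0.006]
contact_force: [0.9, 0.1, -0.5]
finger_gap: 0.003
```

Run:
```python
from h import *
st()
c=r.capture("scene")
i=c["pixels"][110:230,350:450,::-1].astype(float); i=(255*(i/255)**.5).clip(0,255).astype(np.uint8);a=cv2.resize(i,None,fx=5,fy=5,interpolation=cv2.INTER_CUBIC)
cv2.imwrite("pics/s8z.png",a[:590])
```

```text
t 6.225 tcp [0.5147 0.1489 0.034 ] dock -0.1183 0.0946 F [ 0.87  0.14 -0.55] gap 0.003 rv [-2.342 -2.089  0.006]
```

View pics/s8z.png

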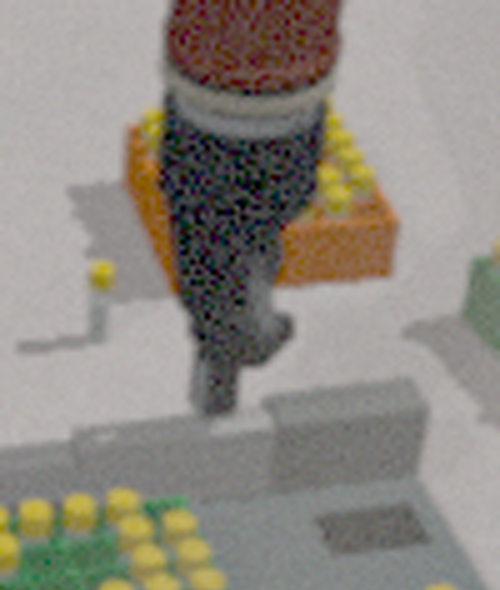

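>>> servo_tool(commands=[{"wx": 0, "wy": 0, "wz": 0, "tx": 0, "ty": 0, "tz": -0.1, "gripper": 0}, {"wx": 0, "wy": 0, "wz": 0, "tx": 0, "ty": 0, "tz": -0.2, "gripper": 0}, {"wx": 0, "wy": 0, "wz": 0, "tx": 0, "ty": 0, "tz": -0.3, "gripper": 0}, {"wx": 0, "wy": 0, "wz": 0, "tx": 0, "ty": 0, "tz": -0.3, "gripper": 0}])

```text
clock: 6.78
eef_pos: [0.5147, 0.1489, 0.031]
orientation: [-2.342, -2.09, 0.006]
contact_force: [0.4, 0.1, -0.4]
finger_gap: -0.002
```

>>> servo_tool(commands=[{"wx": 0, "wy": 0, "wz": 0, "tx": 0, "ty": 0, "tz": -0.1, "gripper": 0}, {"wx": 0, "wy": 0, "wz": 0, "tx": 0, "ty": 0, "tz": -0.2, "gripper": 0}, {"wx": 0, "wy": 0, "wz": 0, "tx": 0, "ty": 0, "tz": -0.2, "gripper": 0}])

```text
clock: 7.15
eef_pos: [0.5146, 0.1489, 0.0289]
orientation: [-2.342, -2.089, 0.007]
contact_force: [-0.8, 0.2, -0.3]
finger_gap: 0.001
```

>>> servo_tool(commands=[{"wx": 0, "wy": 0, "wz": 0, "tx": 0, "ty": 0, "tz": -0.1, "gripper": 0}, {"wx": 0, "wy": 0, "wz": 0, "tx": 0, "ty": 0, "tz": -0.2, "gripper": 0}, {"wx": 0, "wy": 0, "wz": 0, "tx": 0, "ty": 0, "tz": -0.2, "gripper": 0}])

```text
clock: 7.52
eef_pos: [0.5148, 0.1489, 0.0286]
orientation: [-2.342, -2.09, 0.007]
contact_force: [-6.1, -1.8, 14.2]
finger_gap: -0.003
```

Run:
```python
from h import *
st()
c=r.capture("scene")
i=c["pixels"][110:230,350:450,::-1].astype(float); i=(255*(i/255)**.5).clip(0,255).astype(np.uint8);a=cv2.resize(i,None,fx=5,fy=5,interpolation=cv2.INTER_CUBIC)
cv2.imwrite("pics/s9z.png",a[:590])
w=r.capture("wrist");cv2.imwrite("pics/w9.png",w["pixels"][:,:,::-1])
```

```text
t 7.525 tcp [0.5148 0.1489 0.0286] dock -0.1182 0.0946 F [-6.09 -1.76 14.24] gap -0.003 rv [-2.342 -2.09   0.007]
```

View pics/s9z.png

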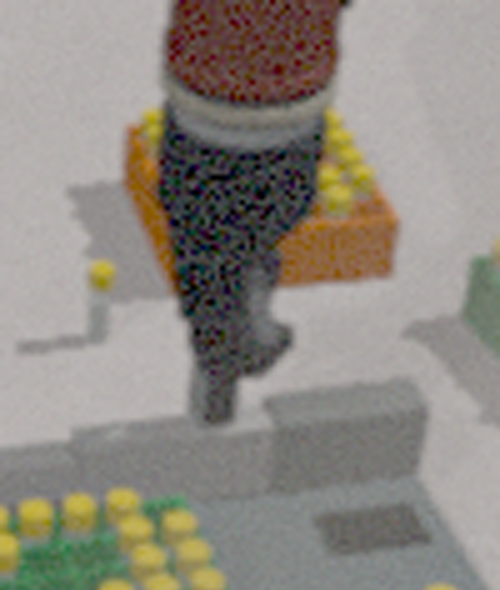

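View pics/w9.png

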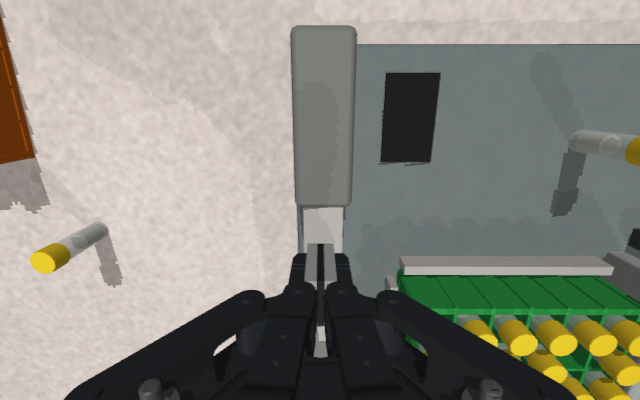

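Contact: 14 N upward, with the tip resting on the lip near its left end at a reported z of about 0.0288. That means the true tip sits about 31 mm above the reported TCP, and I'll work relative to the touch height. Now I sweep toward -y with light pressure.

>>> servo_tool(commands=[{"wx": 0, "wy": 0, "wz": 0, "tx": 0, "ty": 0, "tz": -0.1, "gripper": 0}, {"wx": 0, "wy": 0, "wz": 0, "tx": -0.11, "ty": -1, "tz": -0.1, "gripper": 0}, {"wx": 0, "wy": 0, "wz": 0, "tx": -0.23, "ty": -2, "tz": -0.1, "gripper": 0}, {"wx": 0, "wy": 0, "wz": 0, "tx": -0.34, "ty": -3, "tz": -0.1, "gripper": 0}, {"wx": 0, "wy": 0, "wz": 0, "tx": -0.45, "ty": -4, "tz": -0.1, "gripper": 0}, {"wx": 0, "wy": 0, "wz": 0, "tx": -0.51, "ty": -4.5, "tz": -0.1, "gripper": 0}, {"wx": 0, "wy": 0, "wz": 0, "tx": -0.51, "ty": -4.5, "tz": -0.1, "gripper": 0}])

```text
clock: 8.5
eef_pos: [0.5106, 0.103, 0.0284]
orientation: [-2.344, -2.09, 0.005]
contact_force: [-0.6, -0.1, 5.9]
finger_gap: -0.003
```

Run:
```python
from h import *
st()
```

```text
t 8.5 tcp [0.5106 0.103  0.0284] dock -0.1173 0.0486 F [-0.57 -0.14  5.9 ] gap -0.003 rv [-2.344 -2.09   0.005]
```

>>> servo_tool(commands=[{"wx": 0, "wy": 0, "wz": 0, "tx": -0.1, "ty": -0.8, "tz": -0.1, "gripper": 0}, {"wx": 0, "wy": 0, "wz": 0, "tx": -0.2, "ty": -1.6, "tz": -0.1, "gripper": 0}, {"wx": 0, "wy": 0, "wz": 0, "tx": -0.3, "ty": -2.4, "tz": -0.1, "gripper": 0}, {"wx": 0, "wy": 0, "wz": 0, "tx": -0.4, "ty": -2.8, "tz": -0.1, "gripper": 0}, {"wx": 0, "wy": 0, "wz": 0, "tx": -0.4, "ty": -2.8, "tz": -0.1, "gripper": 0}])

```text
clock: 9.12
eef_pos: [0.5076, 0.0744, 0.0282]
orientation: [-2.345, -2.09, 0.002]
contact_force: [1.0, 1.4, 6.3]
finger_gap: -0.002
```

>>> servo_tool(commands=[{"wx": 0, "wy": 0, "wz": 0, "tx": -0.1, "ty": -0.5, "tz": -0.1, "gripper": 0}, {"wx": 0, "wy": 0, "wz": 0, "tx": -0.1, "ty": -1.0, "tz": -0.1, "gripper": 0}, {"wx": 0, "wy": 0, "wz": 0, "tx": -0.2, "ty": -1.6, "tz": -0.1, "gripper": 0}, {"wx": 0, "wy": 0, "wz": 0, "tx": -0.2, "ty": -1.6, "tz": -0.1, "gripper": 0}])

```text
clock: 9.62
eef_pos: [0.5052, 0.0578, 0.0269]
orientation: [-2.346, -2.089, 0.003]
contact_force: [0.1, -0.2, -0.4]
finger_gap: 0.001
```

Run:
```python
from h import *
st()
c=r.capture("scene")
i=c["pixels"][110:230,340:440,::-1].astype(float); i=(255*(i/255)**.5).clip(0,255).astype(np.uint8);a=cv2.resize(i,None,fx=5,fy=5,interpolation=cv2.INTER_CUBIC)
cv2.imwrite("pics/s10z.png",a[:590])
```

```text
t 9.625 tcp [0.5052 0.0578 0.0269] dock -0.1175 0.003 F [ 0.13 -0.24 -0.36] gap 0.001 rv [-2.346 -2.089  0.003]
```

View pics/s10z.png

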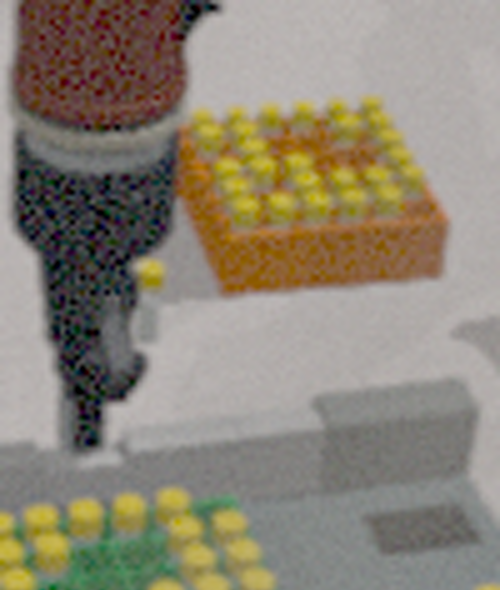

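The force dropped to zero and z fell at dock y ≈ 0.003, and the picture shows the tip inside the gap at about (85,445), so this is the notch. Now I press down.

>>> servo_tool(commands=[{"wx": 0, "wy": 0, "wz": 0, "tx": 0, "ty": 0, "tz": -0.3, "gripper": 0}, {"wx": 0, "wy": 0, "wz": 0, "tx": 0, "ty": 0, "tz": -0.5, "gripper": 0}, {"wx": 0, "wy": 0, "wz": 0, "tx": 0, "ty": 0, "tz": -0.7, "gripper": 0}, {"wx": 0, "wy": 0, "wz": 0, "tx": 0, "ty": 0, "tz": -0.8, "gripper": 0}, {"wx": 0, "wy": 0, "wz": 0, "tx": 0, "ty": 0, "tz": -0.8, "gripper": 0}])

```text
clock: 10.3
eef_pos: [0.5053, 0.0581, 0.0192]
orientation: [-2.346, -2.089, 0.003]
contact_force: [-2.7, 0.4, 4.6]
finger_gap: -0.001
```

Key contact at about 5 N and yielding. I keep pressing to the stop.

>>> servo_tool(commands=[{"wx": 0, "wy": 0, "wz": 0, "tx": 0, "ty": 0, "tz": -0.2, "gripper": 0}, {"wx": 0, "wy": 0, "wz": 0, "tx": 0, "ty": 0, "tz": -0.4, "gripper": 0}, {"wx": 0, "wy": 0, "wz": 0, "tx": 0, "ty": 0, "tz": -0.5, "gripper": 0}, {"wx": 0, "wy": 0, "wz": 0, "tx": 0, "ty": 0, "tz": -0.6, "gripper": 0}, {"wx": 0, "wy": 0, "wz": 0, "tx": 0, "ty": 0, "tz": -0.6, "gripper": 0}])

```text
clock: 10.92
eef_pos: [0.5053, 0.0581, 0.0145]
orientation: [-2.345, -2.09, 0.004]
contact_force: [-6.4, -0.6, 14.1]
finger_gap: -0.004
```

Run:
```python
from h import *
st()
c=r.capture("scene")
cv2.imwrite("pics/s11.png",c["pixels"][:,:,::-1])
i=c["pixels"][150:310,250:480,::-1].astype(float); i=(255*(i/255)**.5).clip(0,255).astype(np.uint8);a=cv2.resize(i,None,fx=3.4,fy=3.4,interpolation=cv2.INTER_CUBIC)
cv2.imwrite("pics/s11z.png",a)
```

```text
t 10.925 tcp [0.5053 0.0581 0.0145] dock -0.1174 0.0034 F [-6.44 -0.62 14.08] gap -0.004 rv [-2.345 -2.09   0.004]
```

View pics/s11z.png

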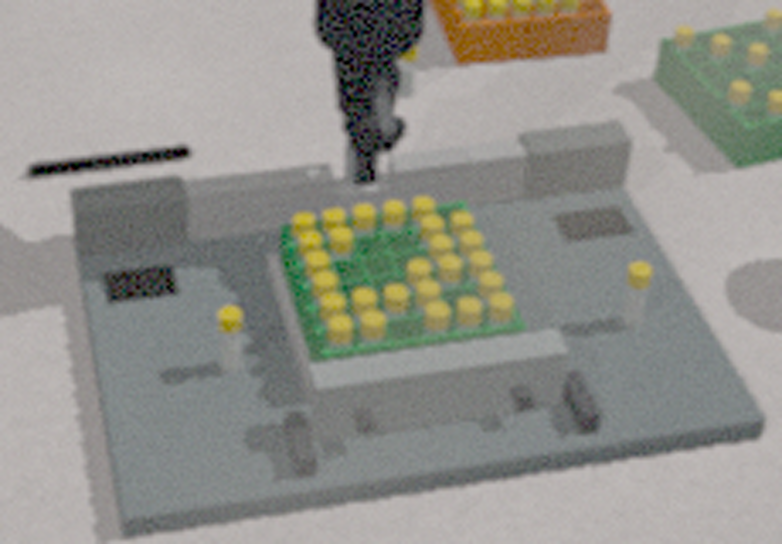

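The clamp bar has slid back, the rack's rear rim is visible, and the force has risen to 14 N at the stop. I'll hold a slightly firmer press and then lift straight up.

>>> servo_tool(commands=[{"wx": 0, "wy": 0, "wz": 0, "tx": 0, "ty": 0, "tz": -0.2, "gripper": 0}, {"wx": 0, "wy": 0, "wz": 0, "tx": 0, "ty": 0, "tz": -0.3, "gripper": 0}, {"wx": 0, "wy": 0, "wz": 0, "tx": 0, "ty": 0, "tz": -0.3, "gripper": 0}])

```text
clock: 11.35
eef_pos: [0.5054, 0.0581, 0.0144]
orientation: [-2.344, -2.09, 0.006]
contact_force: [-13.4, -1.2, 29.5]
finger_gap: 0.001
```

>>> servo_tool(commands=[{"wx": 0, "wy": 0, "wz": 0, "tx": 0, "ty": 0, "tz": 0.5, "gripper": 0}, {"wx": 0, "wy": 0, "wz": 0, "tx": 0, "ty": 0, "tz": 1.5, "gripper": 0}, {"wx": 0, "wy": 0, "wz": 0, "tx": 0, "ty": 0, "tz": 3, "gripper": 0}, {"wx": 0, "wy": 0, "wz": 0, "tx": 0, "ty": 0, "tz": 6, "gripper": 0}, {"wx": 0, "wy": 0, "wz": 0, "tx": 0, "ty": 0, "tz": 9, "gripper": 0}, {"wx": 0, "wy": 0, "wz": 0, "tx": 0, "ty": 0, "tz": 12, "gripper": 0}, {"wx": 0, "wy": 0, "wz": 0, "tx": 0, "ty": 0, "tz": 14, "gripper": 0}, {"wx": 0, "wy": 0, "wz": 0, "tx": 0, "ty": 0, "tz": 14, "gripper": 0}, {"wx": 0, "wy": 0, "wz": 0, "tx": 0, "ty": 0, "tz": 14, "gripper": 0}])

```text
clock: 12.48
eef_pos: [0.5049, 0.0581, 0.1537]
orientation: [-2.344, -2.09, 0.007]
contact_force: [-0.1, -0.3, -0.6]
finger_gap: 0.001
```

Run:
```python
from h import *
st()
c=r.capture("scene")
cv2.imwrite("pics/s12.png",c["pixels"][:,:,::-1])
i=c["pixels"][150:310,250:480,::-1].astype(float); i=(255*(i/255)**.5).clip(0,255).astype(np.uint8);a=cv2.resize(i,None,fx=3.4,fy=3.4,interpolation=cv2.INTER_CUBIC)
cv2.imwrite("pics/s12z.png",a)
w=r.capture("wrist");cv2.imwrite("pics/w12.png",w["pixels"][:,:,::-1])
```

```text
t 12.475 tcp [0.5049 0.0581 0.1537] dock -0.1178 0.0033 F [-0.1  -0.29 -0.59] gap 0.001 rv [-2.344 -2.09   0.007]
```

View pics/s12z.png

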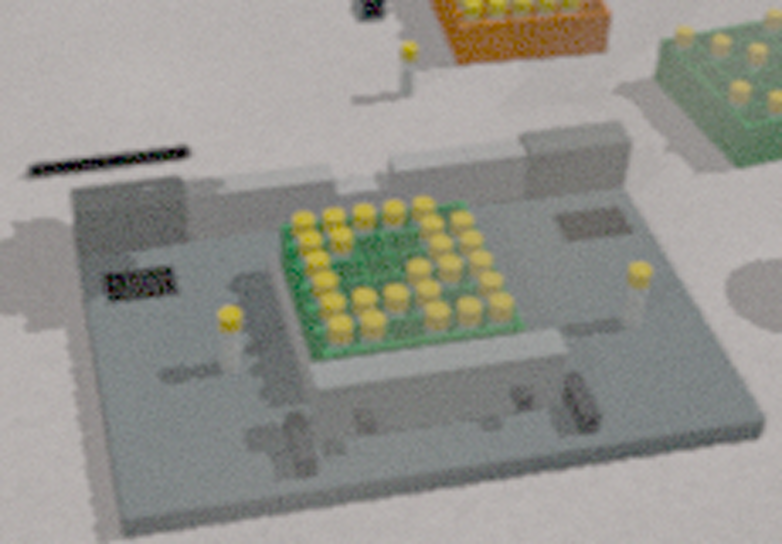

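View pics/w12.png

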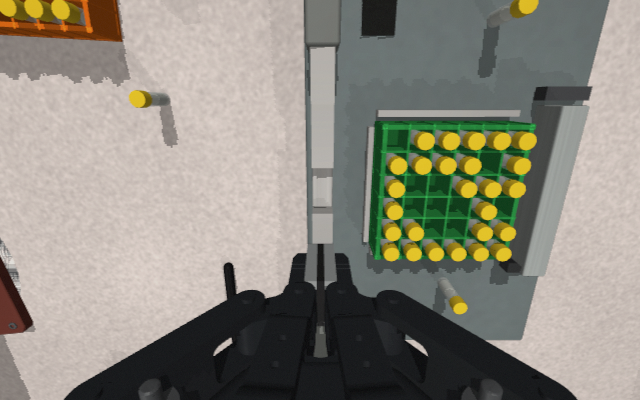

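The wrist picture shows the clamp bar (about column 545) clear of the rack, and the key sunk in the notch (rows 175-210). The rack and vials are upright and the hand is clear.

```bash
python3 -c "
from bench import r
print(r.close_job())"
```

```text
the job is handed in; nothing more can be done
None
```

The key is pressed down to its stop, the clamp bar has slid back off the rack, and I handed the job in at about 12.5 s with the hand clear. The hand-in reported no verdict.

- **Start on the lip:** I rested the shut fingertips on the lip near its left end, at dock y about +0.095 m. The contact force was 14 N.
- **Sweep:** I slid along the lip towards -y at about 6 N. The force dropped to zero at dock y about +0.003 m, in agreement with the notch seen from above (about -0.018 to +0.025 m).
- **Press:** The key gave way at about 5 N. The hand then stopped dead: going from 14 N to 29.5 N moved it only 0.1 mm, so the key is on its stop. I then lifted straight up.

**Last checks:** The force is about 0 with the hand 14 cm up. The pictures show the clamp bar back with the rack's rear rim free, and the rack, its vials and the bystanders in view standing where they were. I did not measure the clamp travel or the bystanders' positions in numbers.

**One disagreement:** The reported tool point read about 31 mm lower than the real fingertip. The lip touch came at a reported z of 0.029 m instead of 0.060 m, and the cameras showed the same gap. I worked relative to the felt lip height instead. If the judge uses the reported tool height, the grasp point at the start was about 0.048 m, and step 1 (above 0.055 m) would not count.

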